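# Bead under the curing lamp

### The job

Pluck the tall barrel bead from the pocket tray and stand it upright, fully down, in the round cup of the curing stand. Then take the stand's sprung lamp arm by its upright grip post, swing it fully forward against its spring to the stop, so that the lamp is over the bead, and finish while holding it there with the fingers: do not let go, or it springs back. Leave the other beads in their pockets, and do not knock over or shove away the jar or the powder box.

Things in the scene. Friction and masses are not known exactly. Their poses are not given: they have to be found in the camera images.
- bead_center (a point): centre (half-way up) of the barrel bead: white plastic, standing upright, 16 mm in diameter and 18 mm tall, 10 to 17 g, z its axis. It is the tallest of five white beads and may stand in any of the tray's five pockets; the other four are 9 or 10 mm tall
- tray: fixed black pocket tray, 200 mm (its x) by 50 mm (its y) by 14 mm tall, with one row of five pockets along its x, 38 mm apart, each 20 x 20 mm and 6 mm deep, so the barrel bead stands 12 mm proud of the tray's top and the others 3 or 4 mm. Origin at the centre of its underside; x points along the row. Nothing stands beside the row along the tray's y
- cup (a point): centre of the floor of the curing stand's round cup, 18 mm above the table: a hole 20 mm across and 6 mm deep in a grey 44 mm square block whose top is 24 mm above the table. Axes as the stand: z up, the pivot lies 130 mm away along -y. The stand is fixed; its aluminium base plate is 12 mm thick, 100 mm in x by 225 mm in y
- pivot (a point): a point on the vertical pivot axis of the lamp arm, 62 mm above the table; the pivot body and the hub on it are 34 mm across and reach 84 mm above the table
- grip_post (a point): middle of the upright round rubber grip post, 16 mm in diameter, that rises from the lamp head: the post spans 72 to 112 mm above the table, this point is 92 mm above it and 130 mm from the pivot axis. Its y axis points outward from the pivot along the arm, z up; it moves with the arm
- lamp_head (a point): centre of the underside of the arm's black lamp head, which is 44 mm across and 22 mm thick (50 to 72 mm above the table), carried by a flat aluminium bar 18 mm wide from the hub, with the grip post on top. Same axes as the grip post. At the stop it is right above the cup, clearing a seated bead by 14 mm
- lamp_swing (a joint): angle of the sprung lamp arm in rad: 0 at rest (swung back towards the robot's side, clear of the cup), growing as it swings forward (clockwise seen from above) to the hard stop at 1.2. A spring pulls it back to 0: at the grip post about 3 N at rest and 6.4 N at the stop
- bead_disc: another bead (16 mm disc, 9 mm tall), to be left in its pocket
- bead_square: another bead (15 mm square, 10 mm tall), to be left in its pocket
- bead_small: another bead (12 mm disc, 10 mm tall), to be left in its pocket
- bead_oblong: another bead (17 x 10 mm, 9 mm tall), to be left in its pocket
- paint_jar: paint jar, 56 mm across, 50 mm tall, loose bystander; origin under its centre
- powder_box: flat white powder box, 70 x 70 x 22 mm, loose bystander; origin under its centre

How it is judged:
By the outcome, as a careful person would: the job done as asked, in the order asked, and still so for the second after the job is handed in, while the arm keeps its last pose, push and grip.
It also fails if it takes over 54 s, if anything falls off the work surface, if the arm or the gripper's body presses on something with over 40 N, if the wrist force passes 120 N, or if a joint passes its speed limit or range.

### The arm

A 6-joint arm with a two-finger parallel gripper is mounted at the origin on the work surface. World frame = base frame: x ahead of the robot, y to its left, z up, the work surface at z = 0. Lengths are in m, angles in rad, forces in N, time in s.
With the tool pointing down it reaches from about 0.35 to 0.975 m from the base axis. Payload 4.9 kg.
Tool frame: the origin (TCP) lies between the finger pads; the fingertips stand 19 mm ahead of it and the grasp point (between the pads) is the TCP; z points along the fingers, y is the line along which they close (so a half turn about z gives the same grasp; the last joint's range is limited). The gripper opens to 85 mm and grips with 20 to 120 N. Pads are 22 mm wide; open, the fingers measure 114 mm over their backs; the gripper's body (76 mm by 85 mm) begins 54 mm behind the grasp point. The pads swing forward as they close: fully open they stand 13 mm farther back than shut.
Start: joints at [1.149, 0.053, 1.613, -0, 1.476, -0.119], TCP at [0.186, 0.597, 0.25] pointing down, gripper open.
Joint ranges: [-3.01, 3.01], [-1.01, 2.22], [0.06, 2.58], [-1.02, 4.17], [0.09, 2.62], [-3.14, 3.14]. Speed limits (rad/s): [2.57, 2.57, 3.14, 3.14, 3.14, 3.14].

### API

Orientations are given as a rotation vector (axis times angle).
In Python, from station import ctrl gives the robot as it stands. The module is installed in compiled form; this text tells all that it offers.
- The arm moves only by the tool servo_tool, never from a script. Its argument "increments" is a list that holds one entry, the list of rows, each a list of 5 numbers: the finger opening in cm, from 0 to 8.54, then the shift along the tool's x, y, z in cm, then the turn about the tool's z in degrees. A call has 1 to 5 rows; each row is the pose to reach, as a shift and turn from the pose commanded when the call began, along the tool's axes at that moment; what a row does not reach only later rows make up. A row lasts 1/10 s, in which the tool goes at most 50 mm and 8.59 degrees, less where a joint would pass 70% of its speed; a pose out of reach is approached as far as the arm can. A call with a gripper value outside its range is refused whole. The fingers move at their own pace and stop on an object; "newtons" is the grip in N (left out, the last holds). Time passes only in rows, so rows that repeat a pose let the fingers close. It gives the time, the measured TCP pose, the force, the opening and the grip force at its end, in the units of the state.
- ctrl.get_obs(): the state, without advancing time (a new reading comes with each control period).
- ctrl.get_image(name): name is "scene" or "top"; returns a dict with "img" (420x560x3 uint8, red, green, blue), "fx", "fy", "cx", "cy" (pixels), "k1" (the pictures are not rectified: a ray, as slopes to the right and down, at radius r is drawn at 1 + k1 r^2 times it, then the intrinsics apply), "rvec" (rotation vector, rad) and "tvec" (3), from world to camera coordinates, as OpenCV has them. Camera axes: x right, y down, z forward; pixel columns grow to the right and rows downward; lengths in m; the calibration is good to about 2 mm. A picture is of the moment at which its call begins. There is no depth.
- ctrl.finish_job(): hands the job in; it is judged then, once.
The state is a dict: "t": time; "q": joint angles; "dq": joint speeds; "effort": joint torques, N m; "tool_pos": TCP position; "tool_rot": TCP orientation; "contact_force": force on the tool from outside, world axes, zero at the start; "wrist_torque": the same for the moment, N m; "opening": finger opening in m; "grip_force": force on a finger pad.
Only numpy, scipy, OpenCV 4.12 (cv2) and the standard library are available. Lean on these libraries where they do the work, as an engineer would, in place of code of your own. Each camera call takes 0.05 s, during which the arm holds its last target. There are 200 camera calls.

## Working session

There is one attempt and no reset: what is moved stays moved. The work goes in short steps, Python scripts to look and compute and a tool call to move; the robot and the scene stay as the last step left them, time stands still between calls to the robot, and variables do not carry over. Pictures are saved under pics/ and viewed, at most 10 in all, crops included, and the job is handed in when it is done.

Besides the shell and the picture viewer there is one more tool, called after "Request:" by a JSON object that holds its "method" and its "body". servo_tool: Moves the arm, as the interface text tells. Its arguments: {"type":"object","properties":{"increments":{"type":"array"},"newtons":{"type":"number"}},"required":["increments"]}

```bash
mkdir -p pics
cat > h.py <<'E'
import numpy as np, cv2
from station import ctrl
from scipy.spatial.transform import Rotation as R
def snap(n,f):
    d=ctrl.get_image(n); cv2.imwrite(f,cv2.cvtColor(d["img"],cv2.COLOR_RGB2BGR)); np.save(f+'.npy',{k:v for k,v in d.items()},allow_pickle=True); return d
def load(f): return np.load(f+'.npy',allow_pickle=True).item()
def px2w(d,u,v,z):
    a=np.array([(u-d["cx"])/d["fx"],(v-d["cy"])/d["fy"]]); s=a.copy()
    for _ in range(20): s=a/(1+d["k1"]*(s@s))
    M=R.from_rotvec(np.ravel(d["rvec"])).as_matrix(); t=np.ravel(d["tvec"])
    c=-M.T@t; r=M.T@np.array([*s,1]); return c+r*(z-c[2])/r[2]
def w2px(d,p):
    M=R.from_rotvec(np.ravel(d["rvec"])).as_matrix(); c=M@np.array(p)+np.ravel(d["tvec"]); s=c[:2]/c[2]; s=s*(1+d["k1"]*(s@s))
    return np.array([d["fx"]*s[0]+d["cx"],d["fy"]*s[1]+d["cy"]])
def crop(f,o,u0,u1,v0,v1,k):
    i=cv2.imread(f)[v0:v1,u0:u1]; cv2.imwrite(o,cv2.resize(i,None,fx=k,fy=k,interpolation=cv2.INTER_CUBIC))
E
python3 - <<'E'
from h import *
for n in("top","scene"):
    d=snap(n,f"pics/{n}0.png"); M=R.from_rotvec(np.ravel(d["rvec"])).as_matrix(); print(n,-M.T@np.ravel(d["tvec"]),M[2],d["fx"],d["k1"])
a=cv2.imread("pics/top0.png")
print(ctrl.get_obs())
E
```

```text
top [ 0.47675727 -0.04373754  0.95987135] [ 0.07012504  0.00611903 -0.99751944] 379.7871718415301 -0.10578916111614563
scene [0.95301185 0.08634087 0.78043302] [-0.50895844 -0.15052365 -0.84752814] 404.2360147494567 -0.1208311768057008
{'t': 0.1, 'q': array([ 1.14898085e+00,  5.33136746e-02,  1.61416230e+00,  3.28566532e-05,
        1.47598204e+00, -1.18967824e-01]), 'dq': array([ 2.16899998e-03, -2.12590992e-04, -1.83583781e-03,  7.32119496e-04,
        8.91062590e-05,  1.01882870e-04]), 'effort': array([ 3.98079555e-04, -3.94897127e+01, -3.71366179e+01, -1.12622895e-04,
        3.83242004e-03,  2.64007184e-06]), 'tool_pos': array([0.18615549, 0.59608338, 0.24916841]), 'tool_rot': array([-4.73820894e-01, -3.10511866e+00,  2.80945025e-03]), 'contact_force': array([-0.08215827, -0.17594803, -0.61363853]), 'wrist_torque': array([-0.0203945 , -0.00512012, -0.0635839 ]), 'grip_force': 0.0, 'opening': 0.08521140874520347}
```

View pics/top0.png

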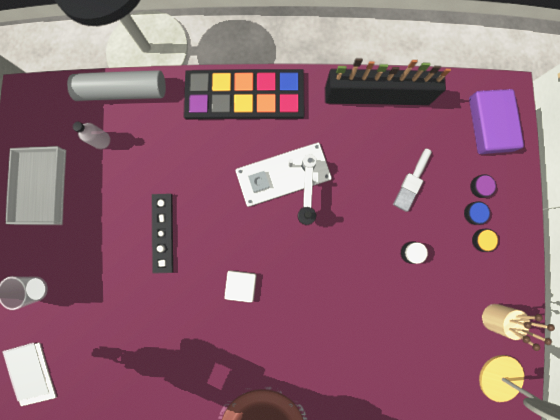

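View pics/scene0.png

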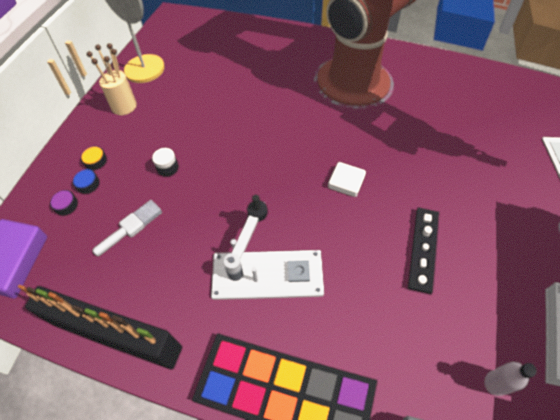

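The top picture shows the tray near (162,233), the stand near (283,175) with its cup at (261,181), and the post at (307,215). The jar is at (416,253) and the box at (240,287). In the scene picture the tray is at (424,250) and the cup at (298,270). I'll enlarge these areas.

Run:
```python
from h import *
def g(f,u0,u1,v0,v1,k):
    i=cv2.imread(f)[v0:v1,u0:u1]; i=cv2.resize(i,None,fx=k,fy=k,interpolation=cv2.INTER_CUBIC)
    for u in range(u0,u1,10): cv2.putText(i,str(u),((u-u0)*k,8),0,.3,(0,255,255),1); cv2.line(i,((u-u0)*k,10),((u-u0)*k,16),(0,255,255),1)
    for v in range(v0,v1,10): cv2.putText(i,str(v),(0,(v-v0)*k+4),0,.3,(0,255,255),1); cv2.line(i,(20,(v-v0)*k),(26,(v-v0)*k),(0,255,255),1)
    return i
a=g("pics/top0.png",145,180,190,275,7); b=g("pics/top0.png",232,337,140,225,5)
print(a.shape,b.shape)
c=np.zeros((595,780,3),np.uint8); c[:a.shape[0],:a.shape[1]]=a; c[:b.shape[0],250:250+b.shape[1]]=b[:,:530]; cv2.imwrite("pics/m1.png",c)
a=g("pics/scene0.png",405,445,203,298,6); b=g("pics/scene0.png",207,327,190,300,4)
c=np.zeros((595,780,3),np.uint8); c[:a.shape[0],:a.shape[1]]=a; c[:b.shape[0],250:250+b.shape[1]]=b[:,:530]; cv2.imwrite("pics/m2.png",c)
```

```text
(595, 245, 3) (425, 525, 3)
```

View pics/m1.png

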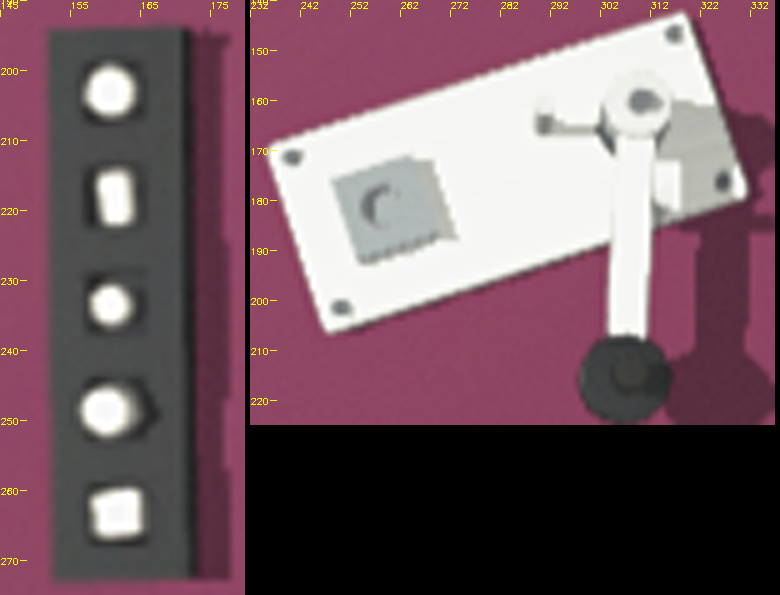

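View pics/m2.png

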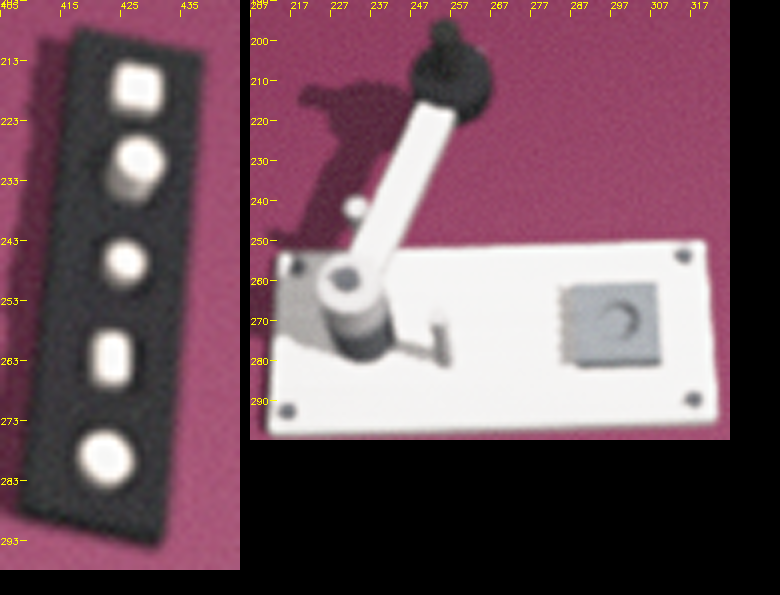

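The barrel bead is fourth from the top in the top picture, with its top face at (160.0,248.7); in the scene picture it is at (428.3,230). Next I'll triangulate.

```bash
cat >> h.py <<'E'
def tri(dt,ut,ds,us,z):
    from scipy.optimize import least_squares
    a=px2w(dt,*ut,z);b=px2w(ds,*us,z)
    f=lambda p:np.r_[w2px(dt,p)-ut,w2px(ds,p)-us]
    print('top',a.round(4),'scene',b.round(4),'tri',least_squares(f,a).x.round(4))
E
python3 - <<'E'
from h import *
T=load("pics/top0.png");S=load("pics/scene0.png")
for n,a,b,z in [("bead",(160,248.7),(428.3,230),.026),("disc",(160.7,203),(405+106/6,203+457/6),.017),("small",(160.7,233.4),(405+125/6,203+262/6),.018),("cup",(258.4,181.2),(299.5,270),.024),("block",(259.4,182),(298.5,270.8),.024),
 ("hub",(309.6,160.2),(230.8,260),.084),("post",(308,214.4),(255.3,197.5),.112)]:
    print(n,end=' ');tri(T,a,S,b,z)
c=[px2w(T,*p,.012) for p in[(236,168.6),(319.4,142.4),(331.6,179.6),(247,206.6)]]
print("plate",np.round(c,4).tolist(),np.mean(c,0))
c=[px2w(S,207+x/4,190+y/4,.012) for x,y in[(457,241),(467,422),(19,434),(29,252)]]
print("plateS",np.round(c,4).tolist(),np.mean(c,0))
c=[px2w(T,145+x/7,190+y/7,.014) for x,y in[(48,28),(182,28),(190,580),(53,580)]]
print("tray",np.round(c,4).tolist(),np.mean(c,0))
print("jar",px2w(T,416,253,.05),"box",px2w(T,240,287,.022))
for f,z in(("bead",.026),):pass
print(R.from_rotvec(ctrl.get_obs()["tool_rot"]).as_matrix().round(3))
E
```

```text
bead top [0.4587 0.2537 0.026 ] scene [0.4603 0.2564 0.026 ] tri [0.4585 0.2561 0.0226]
disc top [0.5736 0.2571 0.017 ] scene [0.5744 0.2599 0.017 ] tri [0.5736 0.2594 0.0148]
small top [0.4969 0.2551 0.018 ] scene [0.4979 0.2574 0.018 ] tri [0.4967 0.2571 0.0155]
cup top [0.627  0.0097 0.024 ] scene [0.6271 0.0123 0.024 ] tri [0.6268 0.0112 0.0228]
block top [0.625  0.0072 0.024 ] scene [0.6293 0.0108 0.024 ] tri [0.626  0.009  0.0155]
hub top [ 0.6671 -0.1134  0.084 ] scene [ 0.67   -0.1124  0.084 ] tri [ 0.6681 -0.1138  0.0793]
post top [ 0.5378 -0.1067  0.112 ] scene [ 0.5388 -0.1059  0.112 ] tri [ 0.5378 -0.1066  0.1104]
plate [[0.6613, 0.0673, 0.012], [0.7289, -0.1445, 0.012], [0.6331, -0.1744, 0.012], [0.5646, 0.0387, 0.012]] [ 0.6469899  -0.05321907  0.012     ]
plateS [[0.5652, 0.0431, 0.012], [0.6617, 0.0725, 0.012], [0.7313, -0.14, 0.012], [0.6355, -0.1725, 0.012]] [ 0.64843144 -0.0492052   0.012     ]
tray [[0.5969, 0.2817, 0.014], [0.5967, 0.232, 0.014], [0.3983, 0.2257, 0.014], [0.3978, 0.2758, 0.014]] [0.49744612 0.25377159 0.014     ]
jar [ 0.44871026 -0.37285755  0.05      ] box [0.36551935 0.0541703  0.022     ]
[[-0.954  0.298 -0.001]
 [ 0.298  0.954 -0.002]
 [ 0.    -0.002 -1.   ]]
```

Both views agree to about 3 mm, and the tray size, plate size, 130 mm arm radius and 1.2 rad swing all check out. Next I'll go above the bead, with tool y along tray y.

```bash
cat >> h.py <<'E'
def go(p,yaw=None):
    "tool shift (cm) and turn (deg) to world p with tool y heading yaw deg"
    o=ctrl.get_obs(); M=R.from_rotvec(o["tool_rot"]).as_matrix(); h=np.degrees(np.arctan2(M[1,1],M[0,1]))
    t=0 if yaw is None else -((yaw-h+90)%180-90)
    print("t",round(o["t"],2),"pos",o["tool_pos"].round(4),"yaw",round(h,1),"F",o["contact_force"].round(1),"op",round(o["opening"],4),"g",round(o["grip_force"],1),"q6",o["q"][5].round(2),"| shift",(M.T@(np.array(p)-o["tool_pos"])*100).round(2),"turn",round(t,1))
E
python3 -c "
from h import *
go([.459,.255,.25],91.7)"
```

```text
t 0.1 pos [0.1862 0.5961 0.2492] yaw 72.6 F [-0.1 -0.2 -0.6] op 0.0852 g 0.0 q6 -0.12 | shift [-36.22 -24.42  -0.05] turn -19.1
```

Request:
{"method": "servo_tool", "body": {"increments": [[[4,-7.5,-5,0,-4],[4,-15,-10,0,-8],[4,-22.5,-15,0,-12],[4,-30,-20,0,-16],[4,-36.2,-24.4,0,-19.1]]]}}

```text
t: 0.6
tool_pos: [0.3438, 0.4001, 0.2498]
tool_rot: [0.053, -3.141, 0.001]
contact_force: [0.6, 0.1, 0.1]
opening: 0.0403
grip_force: 0.0
```

Request:
{"method": "servo_tool", "body": {"increments": [[[4,0,0,3,0],[4,0,0,7,0],[4,0,0,10,0],[4,0,0,13,0],[4,0,0,15,0]]]}}

```text
t: 1.1
tool_pos: [0.3419, 0.4006, 0.0972]
tool_rot: [0.048, -3.138, 0.004]
contact_force: [0.2, 0.2, 0.5]
opening: 0.0397
grip_force: 0.0
```

```bash
python3 -c "
from h import *
go([.459,.255,.038],91.7)"
```

```text
t 1.1 pos [0.3419 0.4006 0.0972] yaw 91.7 F [0.2 0.2 0.5] op 0.0397 g 0.0 q6 -0.88 | shift [-11.28 -14.89   5.92] turn 0.0
```

Request:
{"method": "servo_tool", "body": {"increments": [[[3.5,-3,-4,0,0],[3.5,-6,-8,0,0],[3.5,-9,-12,0,0],[3.5,-11.3,-14.9,0,0],[3.5,-11.3,-14.9,3,0]]]}}

```text
t: 1.6
tool_pos: [0.4668, 0.2547, 0.0745]
tool_rot: [-0.04, 3.131, 0.004]
contact_force: [0.8, 1.1, -0.1]
opening: 0.035
grip_force: 0.0
```

Run:
```python
from h import *
go([.459,.255,.036],91.7)
T=snap("top","pics/t1.png");S=snap("scene","pics/s1.png")
a=cv2.imread("pics/t1.png")[205:295,115:205];b=cv2.imread("pics/s1.png")[180:270,380:480]
r=lambda i,k:cv2.resize(i,None,fx=k,fy=k,interpolation=cv2.INTER_CUBIC)
a=r(a,4);b=r(b,4);cv2.imwrite("pics/m3.png",np.hstack([a,b]))
```

```text
t 1.6 pos [0.4668 0.2547 0.0745] yaw 91.5 F [ 0.8  1.1 -0.1] op 0.035 g 0.0 q6 -1.24 | shift [0.82 0.04 3.85] turn -0.2
```

View pics/m3.png

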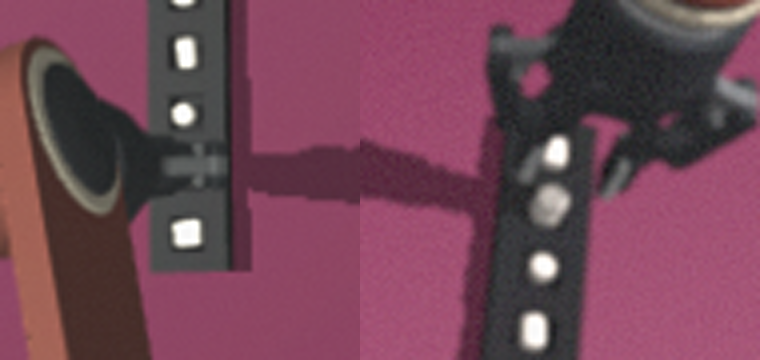

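The picture shows the fingers straddling the bead above the tray, with the bead in the scene crop at about (550,203). Now I'll let the arm settle and correct.

Request:
{"method": "servo_tool", "body": {"increments": [[[3.5,0,0,0,0],[3.5,0,0,0,0],[3.5,0,0,0,0]]]}}

```text
t: 2.0
tool_pos: [0.4609, 0.2573, 0.0715]
tool_rot: [-0.05, 3.139, 0.001]
contact_force: [0.8, -0.1, -0.3]
opening: 0.0349
grip_force: 0.0
```

```bash
python3 -c "
from h import *
go([.459,.255,.036],91.7)"
```

```text
t 2.0 pos [0.4609 0.2573 0.0715] yaw 91.8 F [ 0.8 -0.1 -0.3] op 0.0349 g 0.0 q6 -1.23 | shift [ 0.21 -0.23  3.55] turn 0.1
```

Request:
{"method": "servo_tool", "body": {"increments": [[[3.5,0.15,-0.2,1,0],[3.5,0.15,-0.2,2,0],[3.5,0.15,-0.2,3,0],[3.5,0.15,-0.2,3.5,0],[3.5,0.15,-0.2,3.5,0]]]}}

```text
t: 2.5
tool_pos: [0.4582, 0.2539, 0.0337]
tool_rot: [0.048, -3.138, 0.002]
contact_force: [0.3, 0.4, -0.7]
opening: 0.0351
grip_force: 0.0
```

Request:
{"method": "servo_tool", "body": {"increments": [[[3.5,0,0,0,0],[3.5,0,0,0,0]]]}}

```text
t: 2.7
tool_pos: [0.4596, 0.2545, 0.0357]
tool_rot: [-0.048, 3.141, 0.0]
contact_force: [0.7, 0.7, 0.4]
opening: 0.0349
grip_force: 0.0
```

```bash
python3 -c "
from h import *
go([.459,.255,.036],91.7)"
```

```text
t 2.7 pos [0.4596 0.2545 0.0357] yaw 91.7 F [0.7 0.7 0.4] op 0.0349 g 0.0 q6 -1.24 | shift [ 0.06  0.05 -0.03] turn 0.0
```

Request:
{"method": "servo_tool", "body": {"increments": [[[2.2,0,0,0,0],[1.4,0,0,0,0],[1.0,0,0,0,0],[1.0,0,0,0,0],[1.0,0,0,0,0]]], "newtons": 30}}

```text
t: 3.2
tool_pos: [0.4597, 0.2545, 0.0359]
tool_rot: [-0.048, 3.14, 0.0]
contact_force: [-0.6, 0.1, 4.2]
opening: 0.0139
grip_force: 29.4
```

Request:
{"method": "servo_tool", "body": {"increments": [[[1,0,0,0,0],[1,0,0,0,0],[1,0,0,0,0]]]}}

```text
t: 3.5
tool_pos: [0.4597, 0.2545, 0.0359]
tool_rot: [-0.048, 3.14, 0.0]
contact_force: [-1.0, -0.6, 4.8]
opening: 0.0139
grip_force: 29.5
```

Request:
{"method": "servo_tool", "body": {"increments": [[[1,0,0,-0.5,0],[1,0,0,-1.5,0],[1,0,0,-3,0],[1,0,0,-5,0],[1,0,0,-5,0]]]}}

```text
t: 4.0
tool_pos: [0.4617, 0.2553, 0.0894]
tool_rot: [-0.048, 3.134, 0.004]
contact_force: [0.4, 0.7, 0.3]
opening: 0.0135
grip_force: 29.3
```

Run:
```python
from h import *
go([.627,.0105,.1],107.7)
S=snap("scene","pics/s2.png");T=snap("top","pics/t2.png")
i=cv2.imread("pics/s2.png")[150:270,380:500];cv2.imwrite("pics/m4.png",cv2.resize(i,None,fx=5,fy=5,interpolation=cv2.INTER_CUBIC))
```

```text
t 4.0 pos [0.4617 0.2553 0.0894] yaw 91.8 F [0.4 0.7 0.3] op 0.0135 g 29.3 q6 -1.24 | shift [-15.78 -24.97  -1.01] turn -15.9
```

View pics/m4.png

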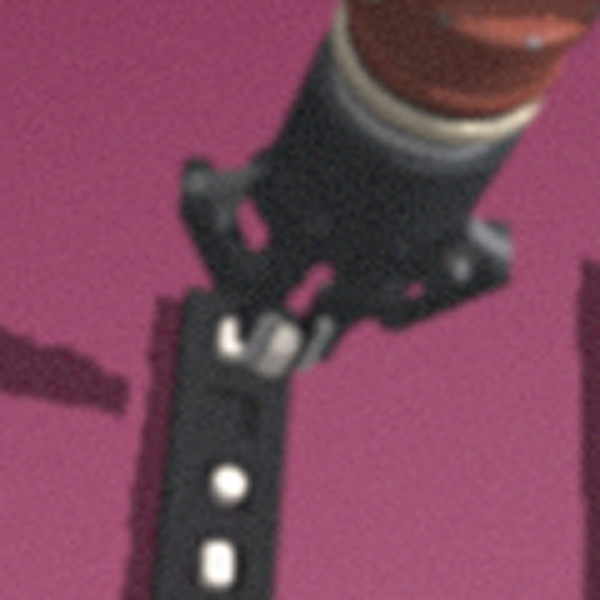

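The bead is held at (285,340) in the crop and its pocket (240,405) is empty. Now I'll carry it to above the cup.

Request:
{"method": "servo_tool", "body": {"increments": [[[1,-2,-3.2,-0.5,0],[1,-5,-8,-1,0],[1,-8,-13,-1,0],[1,-10.5,-17,-1,0],[1,-13,-20.5,-1,0]]]}}

```text
t: 4.6
tool_pos: [0.5922, 0.0558, 0.0941]
tool_rot: [0.048, -3.139, -0.0]
contact_force: [0.0, 0.8, -0.2]
opening: 0.0138
grip_force: 29.3
```

Request:
{"method": "servo_tool", "body": {"increments": [[[1,-1.4,-2.2,0,0],[1,-2.4,-4,0,0],[1,-2.8,-4.4,0,0],[1,-2.8,-4.4,0,0],[1,-2.8,-4.4,0,0]]]}}

```text
t: 5.1
tool_pos: [0.6208, 0.0158, 0.0948]
tool_rot: [0.05, -3.14, -0.001]
contact_force: [0.3, 0.1, -0.0]
opening: 0.0136
grip_force: 29.3
```

Request:
{"method": "servo_tool", "body": {"increments": [[[1,0,0,0,0],[1,0,0,0,0]]]}}

```text
t: 5.3
tool_pos: [0.6212, 0.0156, 0.0953]
tool_rot: [0.05, -3.141, -0.0]
contact_force: [-0.2, 0.3, 0.4]
opening: 0.0134
grip_force: 29.3
```

Run:
```python
from h import *
go([.627,.0105,.06])
```

```text
t 5.3 pos [0.6212 0.0156 0.0953] yaw 91.8 F [-0.2  0.3  0.4] op 0.0134 g 29.3 q6 -1.7 | shift [-0.57 -0.53  3.53] turn 0
```

Request:
{"method": "servo_tool", "body": {"increments": [[[1,-0.55,-0.5,1,0],[1,-0.55,-0.5,2,0],[1,-0.55,-0.5,3,0],[1,-0.55,-0.5,3.3,0],[1,-0.55,-0.5,3.3,0]]]}}

```text
t: 5.8
tool_pos: [0.6263, 0.0098, 0.0607]
tool_rot: [0.048, -3.139, -0.0]
contact_force: [0.6, 0.2, -0.1]
opening: 0.0138
grip_force: 29.3
```

Request:
{"method": "servo_tool", "body": {"increments": [[[1,0,0,0,0],[1,0,0,0,0]]]}}

```text
t: 6.0
tool_pos: [0.6277, 0.0097, 0.0629]
tool_rot: [-0.048, 3.14, -0.0]
contact_force: [0.3, 0.4, -0.5]
opening: 0.0137
grip_force: 29.3
```

Run:
```python
from h import *
go([.627,.0105,.06])
S=snap("scene","pics/s3.png");T=snap("top","pics/t3.png")
i=cv2.imread("pics/s3.png")[225:295,260:340]
cv2.imwrite("pics/m5.png",cv2.resize(i,None,fx=8,fy=8,interpolation=cv2.INTER_CUBIC))
o=ctrl.get_obs()["tool_pos"]
for z in(.052,.034):print(w2px(S,[o[0],o[1],z]))
print(w2px(S,[.627,.0105,.024]))
```

```text
t 6.0 pos [0.6277 0.0097 0.0629] yaw 91.8 F [ 0.3  0.4 -0.5] op 0.0137 g 29.3 q6 -1.7 | shift [0.07 0.08 0.29] turn 0
[298.42973153 264.18183804]
[298.25612966 267.93124416]
[298.66444983 269.74503507]
```

View pics/m5.png

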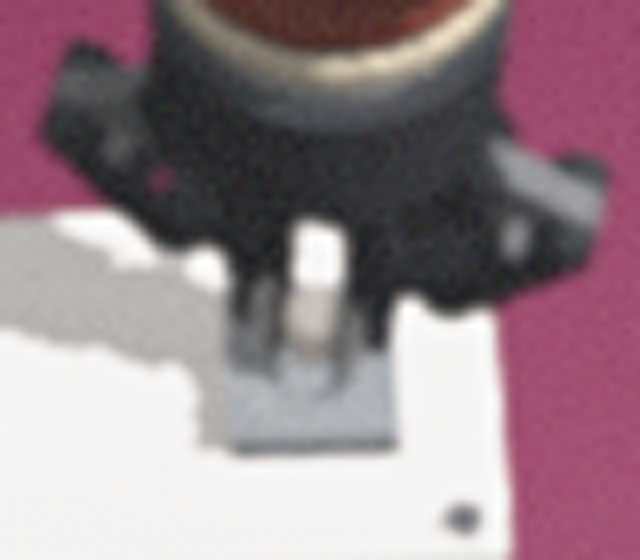

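In the crop the shaded bead hangs at (310,320), which is (298.8,265) in the full picture, within 1 px of the prediction for the TCP. It is over the cup, and the white patch above it is the plate behind. Now I'll lower it.

Request:
{"method": "servo_tool", "body": {"increments": [[[1,0.05,0.05,0.4,0],[1,0.05,0.05,0.8,0],[1,0.05,0.05,1.1,0],[1,0.05,0.05,1.3,0],[1,0.05,0.05,1.4,0]]]}}

```text
t: 6.6
tool_pos: [0.6265, 0.0102, 0.0478]
tool_rot: [0.048, -3.141, -0.0]
contact_force: [0.0, 0.4, 0.0]
opening: 0.0139
grip_force: 29.3
```

Request:
{"method": "servo_tool", "body": {"increments": [[[1,0,0,0.1,0],[1,0,0,0.1,0]]]}}

```text
t: 6.8
tool_pos: [0.6268, 0.0102, 0.0472]
tool_rot: [0.048, -3.141, -0.0]
contact_force: [0.8, 0.6, 0.4]
opening: 0.0137
grip_force: 29.3
```

It is already 4 mm below the rim without any force, so it's in the hole.

Request:
{"method": "servo_tool", "body": {"increments": [[[1,0,0,0.05,0],[1,0,0,0.1,0],[1,0,0,0.15,0],[1,0,0,0.15,0]]]}}

```text
t: 7.2
tool_pos: [0.6269, 0.0102, 0.046]
tool_rot: [-0.048, 3.141, -0.0]
contact_force: [-0.1, -0.4, 0.9]
opening: 0.0137
grip_force: 29.4
```

Request:
{"method": "servo_tool", "body": {"increments": [[[1,0,0,0.05,0],[1,0,0,0.1,0],[1,0,0,0.1,0]]]}}

```text
t: 7.5
tool_pos: [0.6271, 0.0102, 0.0459]
tool_rot: [-0.048, 3.141, -0.0]
contact_force: [-3.3, 0.4, 6.1]
opening: 0.0138
grip_force: 29.9
```

It's touching the floor with about 6 N. Release and lift.

Request:
{"method": "servo_tool", "body": {"increments": [[[2,0,0,0,0],[3,0,0,0,0],[4,0,0,0,0],[4,0,0,0,0],[4,0,0,0,0]]]}}

```text
t: 8.0
tool_pos: [0.6267, 0.0102, 0.0446]
tool_rot: [0.048, -3.141, -0.0]
contact_force: [0.2, -0.0, 0.8]
opening: 0.04
grip_force: 0.0
```

Request:
{"method": "servo_tool", "body": {"increments": [[[4,0,0,-1,0],[4,0,0,-3,0],[4,0,0,-6,0],[4,0,0,-10,0],[4,0,0,-14,0]]]}}

```text
t: 8.5
tool_pos: [0.6264, 0.0102, 0.1865]
tool_rot: [0.048, -3.141, -0.0]
contact_force: [-0.2, -0.4, -0.2]
opening: 0.04
grip_force: 0.0
```

Request:
{"method": "servo_tool", "body": {"increments": [[[5,3,-2,0,0],[5,6,-5,0,0],[5,8,-8,0,0],[5,8,-11,0,0],[5,8.5,-12,0,0]]]}}

```text
t: 9.0
tool_pos: [0.5454, -0.1145, 0.186]
tool_rot: [-0.044, 3.14, -0.002]
contact_force: [0.7, 0.0, 0.2]
opening: 0.0498
grip_force: 0.0
```

Run:
```python
from h import *
go([.538,-.1065,.13])
S=snap("scene","pics/s4.png");T=snap("top","pics/t4.png")
r=lambda i,k:cv2.resize(i,None,fx=k,fy=k,interpolation=cv2.INTER_CUBIC)
cv2.imwrite("pics/m6.png",np.hstack([r(cv2.imread("pics/s4.png")[180:300,200:330],3),r(cv2.imread("pics/t4.png")[140:260,230:360],3)]))
```

```text
t 9.0 pos [ 0.5454 -0.1145  0.186 ] yaw 91.6 F [0.7 0.  0.2] op 0.0498 g 0.0 q6 -1.94 | shift [0.72 0.83 5.6 ] turn 0
```

View pics/m6.png

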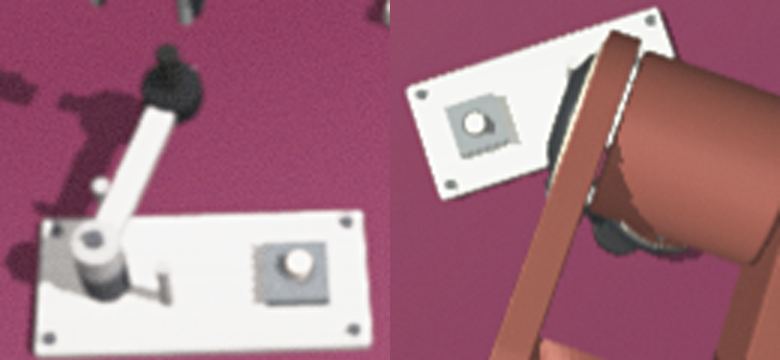

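The bead stands upright in the cup: crop (300,263) in the scene and (475,124) from above. Next I'll go onto the grip post.

Request:
{"method": "servo_tool", "body": {"increments": [[[5,0.4,0.5,0,0],[5,0.4,0.5,0,0],[5,0.4,0.5,0,0],[5,0.4,0.5,0,0]]]}}

```text
t: 9.5
tool_pos: [0.5415, -0.1067, 0.1848]
tool_rot: [0.05, -3.141, -0.0]
contact_force: [0.1, 0.4, 1.1]
opening: 0.0498
grip_force: 0.0
```

Run:
```python
from h import *
go([.538,-.1065,.1],87)
```

```text
t 9.5 pos [ 0.5415 -0.1067  0.1848] yaw 91.8 F [0.1 0.4 1.1] op 0.0498 g 0.0 q6 -1.93 | shift [0.35 0.03 8.48] turn 4.8
```

Request:
{"method": "servo_tool", "body": {"increments": [[[5,0.35,0,2,2],[5,0.35,0,4.5,4.8],[5,0.35,0,7,4.8],[5,0.35,0,8.4,4.8],[5,0.35,0,8.4,4.8]]]}}

```text
t: 10.0
tool_pos: [0.5362, -0.1068, 0.0982]
tool_rot: [-0.083, -3.136, -0.002]
contact_force: [0.3, -0.1, -0.6]
opening: 0.0499
grip_force: 0.0
```

Request:
{"method": "servo_tool", "body": {"increments": [[[3.5,0,0,0,0],[2.5,0,0,0,0],[1.2,0,0,0,0],[1,0,0,0,0],[1,0,0,0,0]]], "newtons": 50}}

```text
t: 10.5
tool_pos: [0.539, -0.1073, 0.1027]
tool_rot: [0.084, 3.138, 0.001]
contact_force: [-0.6, 4.0, 5.8]
opening: 0.014
grip_force: 48.9
```

Run:
```python
from h import *
go([.538,-.1065,.1],87)
p=ctrl.get_obs()["tool_pos"]; c=np.array([.667,-.1135]); d=p[:2]-c; print(np.hypot(*d),np.degrees(np.arctan2(d[1],d[0])))
```

```text
t 10.5 pos [ 0.539  -0.1073  0.1027] yaw 87.0 F [-0.6  4.   5.8] op 0.014 g 48.9 q6 -1.85 | shift [0.11 0.08 0.27] turn -0.0
0.12814021510359436 177.22973646261832
```

The post is gripped; 14 mm reads like the bead did, so the opening reading has an offset. Tool x points outward, so I'll swing along the arc.

Request:
{"method": "servo_tool", "body": {"increments": [[[1,-0.05,1.13,0,5],[1,-0.2,2.26,0,10],[1,-0.44,3.36,0,15],[1,-0.78,4.45,0,20],[1,-1.22,5.49,0,25]]]}}

```text
t: 11.0
tool_pos: [0.5533, -0.054, 0.1027]
tool_rot: [0.766, 3.046, -0.004]
contact_force: [-4.1, -0.9, 5.7]
opening: 0.0143
grip_force: 49.2
```

```bash
cat >> h.py <<'E'
def arc():
    go([.627,.0105,.1],17.7)
    p=ctrl.get_obs()["tool_pos"]; c=np.array([.667,-.1135]); d=p[:2]-c; a=np.degrees(np.arctan2(d[1],d[0])); print("r",np.hypot(*d),"ang",a,"left",a-107.7)
    h=np.radians(a); F=ctrl.get_obs()["contact_force"]; print("F radial",F[0]*np.cos(h)+F[1]*np.sin(h),"Ffwd",F[0]*np.sin(h)-F[1]*np.cos(h))
E
python3 -c "
from h import *
arc()"
```

```text
t 11.0 pos [ 0.5533 -0.054   0.1027] yaw 61.8 F [-4.1 -0.9  5.7] op 0.0143 g 49.2 q6 -1.31 | shift [-3.44  9.17  0.25] turn 44.1
r 0.12829589339750005 ang 152.39434262025438 left 44.694342620254375
F radial 3.2536948350939974 Ffwd -2.6811800548009708
```

Going well; next 25° more.

Request:
{"method": "servo_tool", "body": {"increments": [[[1,-0.05,1.12,0,5],[1,-0.2,2.23,0,10],[1,-0.44,3.33,0,15],[1,-0.77,4.41,0,20],[1,-1.2,5.44,0,25]]]}}

```text
t: 11.5
tool_pos: [0.5892, -0.0108, 0.1026]
tool_rot: [-1.406, -2.808, 0.002]
contact_force: [-6.7, 0.7, 9.8]
opening: 0.0142
grip_force: 49.4
```

```bash
python3 -c "
from h import *
arc()"
```

```text
t 11.5 pos [ 0.5892 -0.0108  0.1026] yaw 36.8 F [-6.7  0.7  9.8] op 0.0142 g 49.4 q6 -0.79 | shift [-0.56  4.3   0.26] turn 19.1
r 0.12887659321145245 ang 127.1468119594008 left 19.44681195940079
F radial 4.585289269941811 Ffwd -4.950674261043986
```

Request:
{"method": "servo_tool", "body": {"increments": [[[1,-0.03,0.9,0,4],[1,-0.13,1.8,0,8],[1,-0.28,2.68,0,12],[1,-0.5,3.56,0,16],[1,-0.5,3.56,0,16]]]}}

```text
t: 12.0
tool_pos: [0.6209, 0.0074, 0.1027]
tool_rot: [-1.78, -2.587, -0.0]
contact_force: [-6.6, 3.0, 10.1]
opening: 0.0142
grip_force: 49.5
```

```bash
python3 -c "
from h import *
arc()"
```

```text
t 12.0 pos [0.6209 0.0074 0.1027] yaw 21.0 F [-6.6  3.  10.1] op 0.0142 g 49.5 q6 -0.47 | shift [0.07 0.68 0.27] turn 3.3
r 0.12939710868563828 ang 110.86624025200129 left 3.1662402520012876
F radial 5.181090079141571 Ffwd -5.131508589140148
```

Request:
{"method": "servo_tool", "body": {"increments": [[[1,0,0.2,0,1],[1,-0.01,0.4,0,2],[1,-0.02,0.6,0,2.8],[1,-0.02,0.6,0,2.8]]]}}

```text
t: 12.4
tool_pos: [0.6261, 0.0093, 0.1027]
tool_rot: [-1.841, -2.543, -0.001]
contact_force: [-6.1, 4.3, 9.1]
opening: 0.0143
grip_force: 49.4
```

```bash
python3 -c "
from h import *
arc()"
```

```text
t 12.4 pos [0.6261 0.0093 0.1027] yaw 18.2 F [-6.1  4.3  9.1] op 0.0143 g 49.4 q6 -0.42 | shift [0.08 0.13 0.27] turn 0.5
r 0.12947787548121775 ang 108.43502945442947 left 0.7350294544294655
F radial 5.980553121196822 Ffwd -4.443034612938235
```

Request:
{"method": "servo_tool", "body": {"increments": [[[1,0,0.1,0,0.5],[1,0,0.2,0,0.9],[1,0,0.2,0,0.9]]]}}

```text
t: 12.7
tool_pos: [0.6279, 0.01, 0.1027]
tool_rot: [-1.861, -2.529, -0.001]
contact_force: [-5.1, 4.6, 10.3]
opening: 0.0143
grip_force: 49.4
```

Request:
{"method": "servo_tool", "body": {"increments": [[[1,0,0.1,0,0.5],[1,0,0.15,0,0.5],[1,0,0.15,0,0.5]]]}}

```text
t: 13.0
tool_pos: [0.6287, 0.0102, 0.1026]
tool_rot: [-1.871, -2.52, 0.002]
contact_force: [-9.3, 2.7, 11.1]
opening: 0.0142
grip_force: 49.7
```

```bash
python3 -c "
from h import *
arc()"
```

```text
t 13.0 pos [0.6287 0.0102 0.1026] yaw 16.8 F [-9.3  2.7 11.1] op 0.0142 g 49.7 q6 -0.4 | shift [ 0.07 -0.16  0.26] turn -0.9
r 0.1295209829844803 ang 107.19382247987564 left -0.5061775201243677
F radial 5.352165537466146 Ffwd -8.09270148137022
```

Request:
{"method": "servo_tool", "body": {"increments": [[[1,0,0.07,0,0],[1,0,0.14,0,0],[1,0,0.14,0,0],[1,0,0.14,0,0]]]}}

```text
t: 13.4
tool_pos: [0.629, 0.0103, 0.1026]
tool_rot: [-1.869, -2.518, 0.005]
contact_force: [-14.2, 3.0, 13.4]
opening: 0.0141
grip_force: 50.1
```

Run:
```python
from h import *
arc()
S=snap("scene","pics/s5.png");T=snap("top","pics/t5.png")
r=lambda i,k:cv2.resize(i,None,fx=k,fy=k,interpolation=cv2.INTER_CUBIC)
cv2.imwrite("pics/m7.png",r(cv2.imread("pics/s5.png")[200:305,205:335],6))
```

```text
t 13.4 pos [0.629  0.0103 0.1026] yaw 16.8 F [-14.2   3.   13.4] op 0.0141 g 50.1 q6 -0.4 | shift [ 0.07 -0.18  0.26] turn -0.9
r 0.12953386407871972 ang 107.07220773528245 left -0.6277922647175558
F radial 7.0602835282442244 Ffwd -12.68923701822665
```

View pics/m7.png

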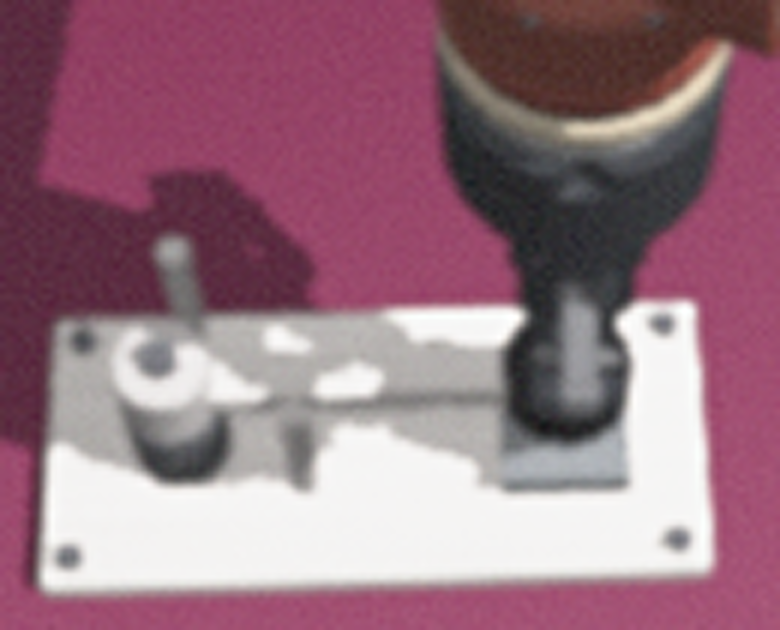

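The lamp head sits over the cup block at crop (568,385). The last 1.4 mm of push only raised the force, from 8 to 13 N, and the swing comes to 70° (about 1.2 rad), so the arm is on the stop. I'll let it settle and then hand in.

Request:
{"method": "servo_tool", "body": {"increments": [[[1,0,0,0,0],[1,0,0,0,0],[1,0,0,0,0],[1,0,0,0,0],[1,0,0,0,0]]]}}

```text
t: 14.0
tool_pos: [0.629, 0.0103, 0.1026]
tool_rot: [-1.869, -2.518, 0.005]
contact_force: [-13.5, 3.2, 13.8]
opening: 0.0145
grip_force: 50.0
```

Run:
```python
from h import *
arc(); print(ctrl.finish_job())
```

```text
t 14.0 pos [0.629  0.0103 0.1026] yaw 16.8 F [-13.5   3.2  13.8] op 0.0145 g 50.0 q6 -0.4 | shift [ 0.07 -0.18  0.26] turn -0.9
r 0.1295499261390655 ang 107.07882214887019 left -0.6211778511298149
F radial 7.043589335727813 Ffwd -11.935949658216028
the job is handed in; nothing more can be done
None
```

I handed in the job at 14 s: the barrel bead stands upright in the cup, and the fingers still hold the lamp arm against its stop over the bead, gripping the post with 50 N; no verdict came back.

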